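# Draw the green board out from under the stacked tubs

### The arm

A 7-joint arm with a two-finger parallel gripper is mounted at the origin on the work surface. World frame = base frame: x ahead of the robot, y to its left, z up, the work surface at z = 0. Lengths are in m, angles in rad, forces in N, time in s.
With the tool pointing down it reaches from about 0.4 to 0.85 m from the base axis. Payload 10.4 kg.
Tool frame: the origin (TCP) lies between the finger pads; the fingertips stand 19 mm ahead of it and the grasp point (between the pads) is the TCP (manip.tip_reach is the z of the fingertips in the tool frame, in m); z points along the fingers, y is the direction in which the jaws open and shut (so a half turn about z gives the same grasp; the last joint's range is limited). The gripper opens to 85 mm and grips with 20 to 120 N. Pads are 22 mm wide; open, the fingers measure 114 mm over their backs; the gripper's body (76 mm by 85 mm) begins 54 mm behind the grasp point. The pads swing forward as they close: fully open they stand 13 mm farther back than shut.
Start: joints at [1.14, 0.332, -0.065, 1.46, 0.022, 1.35, -0.088], TCP at [0.248, -0.574, 0.25] pointing down, gripper open.
Joint ranges: [-2.6, 2.6], [-0.5, 2.12], [-1.47, 1.34], [0.16, 2.42], [-1.27, 4.41], [0.06, 2.06], [-2.6, 2.6]. Speed limits (rad/s): [2.22, 2.22, 2.79, 2.79, 3.14, 3.14, 3.14].

### API

Orientations are given as a unit quaternion [x, y, z, w].
In Python, from workcell import sensors, cams, manip gives the robot as it stands.
- The arm moves only by the shell command python3 -m jog 'ROWS' [FORCE]. ROWS is JSON, a list of rows, each a list of 3 entries, a list of its own where there are three numbers: the shift along the world's x, y, z in m, then the turn, a rotation vector about the world's x, y, z in rad, then the opening in per cent of the stroke, from 0 (shut) to 100 (fully open). In form: [[[dx, dy, dz], [wx, wy, wz], grip], ...]. A call has 1 to 5 rows; each row shifts and turns the pose as measured when the row begins; what a row does not reach is not made up. A row lasts 1/8 s, in which the tool goes at most 62.5 mm and 10.7 degrees, less where a joint would pass 70% of its speed; a pose out of reach is approached as far as the arm can. A call with a gripper value outside its range is refused whole. The fingers move at their own pace and stop on an object; FORCE is the grip in N (left out, the last holds). Time passes only in rows, so rows that do not move let the fingers close. It gives the time, the measured TCP pose, the force and the opening at its end, in the units of the state.
- sensors.get_obs(): the state, without advancing time (a new reading comes with each control period).
- cams.camera(name): name is "side" or "top" or "wrist"; returns (picture, depth): 384x512x3 uint8, red, green, blue; 384x512 float32, m along the optical axis (not along the pixel's ray), 0 where there is no reading.
- cams.camera_model(name): a dict with "intrinsics" (3x3 intrinsics, pixels), "view" (4x4, takes a point from world to camera coordinates). Camera axes: x right, y down, z forward; pixel columns grow to the right and rows downward; lengths in m; the calibration is good to about 2 mm. A picture is of the moment at which its call begins: read the wrist's pose just before it. camera_model takes no time and is no camera call; for the wrist camera it gives the pose at the moment of the call.
- manip.hand_in(): hands the job in, once; it reports no verdict.
The state is a dict: "clock": time; "joint_pos": joint angles; "joint_velocities": joint speeds; "tau": joint torques, N m; "position": TCP position; "ee_rot": TCP orientation; "ft_force": force on the tool from outside, world axes, zero at the start; "torque": the same for the moment, N m; "grip_width": opening from 0.0 (shut) to 1.0 (fully open).
Only numpy, scipy, OpenCV 4.12 (cv2) and the standard library are available. Lean on these libraries where they do the work, as an engineer would, in place of code of your own. Each camera call takes 0.05 s, during which the arm holds its last target.

### The job

The green paddle board is trapped under two stacked lidded tubs inside the low steel fence. Take the board by its handle, draw it straight out under the fence's front bar until all of it is clear, and leave it lying flat on the counter in front of the fence. Do not lift the tubs off or topple them: the fence holds them back, and they must end standing one on the other on the counter inside the fence.

Things in the scene. Friction and masses are not known exactly. Their poses are not given: they have to be found in the camera images.
- green_board: Green plastic paddle board, 14 mm thick, 250 g, flat on the counter under the tubs. Blade 150 (x) by 100 mm (y); handle 30 mm wide (y), 14 mm thick, leaving the middle of a short side and ending 192 mm from the origin along -x. Origin: centre of the blade's underside; z up. Only the handle sticks out in front of the fence. A blue board of the same shape lies loose nearby: not wanted.
- fence: Fixed low dark-steel fence round the stack, open at the back. Origin: on the counter, mid-place; -x points out through the front, the way to draw the board. Front bar at x = -78 to -70 mm, 22 to 42 mm above the counter: the board slides out under it, between posts at y = +-65 mm. Side bars at y = +-66 to 74 mm. The bar holds the tubs back; they drop 14 mm to the counter as the board leaves.
- lower_tub: White plastic tub with a yellow band and yellow lid, standing on the green board's blade just behind the fence's front bar. Body 135 mm (x) by 105 mm (y), 60 mm high with its lid (lid 139 by 109 mm), about 0.15 to 0.4 kg. Origin: centre of its underside; z up.
- upper_tub: White plastic tub with an orange band and orange lid, of the same size and mass range, standing on the lower tub's flat lid. Origin: centre of its underside; z up.
Mind the look-alikes: they are no part of the job. What is shaped like the upper_tub but blue or turquoise is not meant.

How it is judged:
At the end, for the whole second after the job is handed in: Green board flat on the counter (12 mm, 0.15 rad), origin over 150 mm out in front of the fence's origin (its -x); lower tub upright (0.12 rad) on the counter (10 mm), within 30 mm of the fence's origin; upper tub upright on it, centred within 25 mm; all at rest (x of green_board in the frame of fence below -0.15 m and height (world z) of green_board below 0.012 m and angle between green_board's own z axis and vertical below 0.15 rad and height (world z) of lower_tub below 0.01 m and angle between each of lower_tub, upper_tub's own z axis and vertical below 0.12 rad and horizontal distance between lower_tub and fence below 0.03 m and horizontal distance between upper_tub and lower_tub below 0.025 m and height (world z) of upper_tub above 0.05 m and linear speed of each of green_board, lower_tub, upper_tub below 0.02 m/s); the robot touches nothing.
It fails at once if A tub is lifted off or carried away (more than 60 mm from where it stood) (distance of any of lower_tub, upper_tub from where it was at the start of the episode above 0.06 m).
It fails at once if A tub is toppled (tipped by more than 0.6 rad) (angle between any of lower_tub, upper_tub's own z axis and vertical above 0.6 rad).
It also fails if it takes over 38 s, if anything falls off the work surface, if the arm or the gripper's body presses on something with over 40 N, if the wrist force passes 120 N, or if a joint passes its speed limit or range.

## Working session

There is one attempt and no reset: what is moved stays moved. The work goes in short steps, Python scripts to look and compute and a shell command to move; the robot and the scene stay as the last step left them, time stands still between calls to the robot, and variables do not carry over. Pictures are saved under pics/ and viewed, and the job is handed in when it is done.

```bash
mkdir -p pics
python3 - <<'E'
from workcell import sensors,cams,manip
import cv2,numpy as np
o=sensors.get_obs();print(o['clock'],o['position'],o['ee_rot'],o['grip_width'])
for n in ['top','side']:
    p,d=cams.camera(n);cv2.imwrite(f'pics/{n}0.png',p[:,:,::-1]);np.savez(f'pics/{n}0.npz',p=p,d=d)
    m=cams.camera_model(n);print(n,m)
E
```

```text
0.0 [ 0.24771748 -0.57342348  0.24949198] [ 9.79283081e-01  2.02494725e-01 -1.83033450e-04 -7.07412572e-04] 1.003287485362799
top {'intrinsics': array([[440.60046616,   0.        , 255.68961125],
       [  0.        , 440.60046616, 192.48835659],
       [  0.        ,   0.        ,   1.        ]]), 'view': array([[ 2.01630342e-03, -9.99949131e-01, -9.88283851e-03,
         1.54271466e-01],
       [-9.89006698e-01, -5.32791713e-04, -1.47869762e-01,
         5.56894423e-01],
       [ 1.47856975e-01,  1.00723438e-02, -9.88957463e-01,
         8.22487630e-01],
       [ 0.00000000e+00,  0.00000000e+00,  0.00000000e+00,
         1.00000000e+00]])}
side {'intrinsics': array([[371.7992151 ,   0.        , 256.0938494 ],
       [  0.        , 371.7992151 , 194.52408931],
       [  0.        ,   0.        ,   1.        ]]), 'view': array([[-0.71160289, -0.70229249, -0.02016405,  0.52390526],
       [-0.47213755,  0.49925637, -0.72651856,  0.23358823],
       [ 0.52029555, -0.5074725 , -0.68685093,  0.70308495],
       [ 0.        ,  0.        ,  0.        ,  1.        ]])}
```

View pics/top0.png

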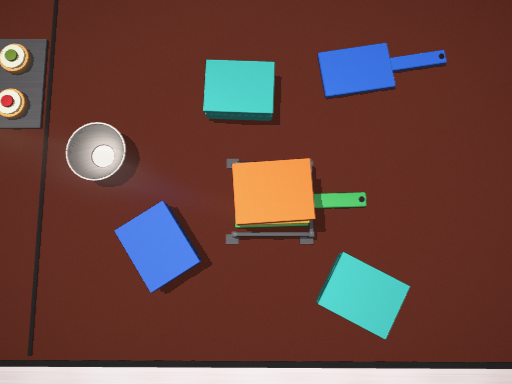

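View pics/side0.png

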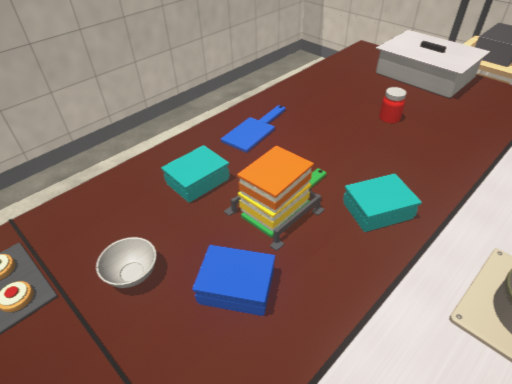

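The top view shows the green board's handle at (314–366, 200), pointing right. The stack has an orange lid at (273, 190), with fence feet near (232,162), (232,239), (307,239). Candidates: the blue board at (357,70) is loose and not wanted. The green one, under the orange and yellow tubs, is the target. The teal tubs at (239,90) and (363,295) and the blue tub at (158,247) are look-alikes.

```bash
cat > h.py <<'E'
from workcell import sensors,cams,manip
import cv2,numpy as np
def ray(n,uv,z):
    m=cams.camera_model(n);K=m['intrinsics'];V=m['view'];R=V[:3,:3];c=-R.T@V[:3,3]
    uv=np.atleast_2d(uv).astype(float)
    d=np.c_[(uv[:,0]-K[0,2])/K[0,0],(uv[:,1]-K[1,2])/K[1,1],np.ones(len(uv))]@R
    return c+d*((z-c[2])/d[:,2])[:,None]
def green(p):
    h=cv2.cvtColor(p,cv2.COLOR_RGB2HSV)
    return cv2.inRange(h,(50,120,60),(75,255,255))
def orange(p):
    h=cv2.cvtColor(p,cv2.COLOR_RGB2HSV)
    return cv2.inRange(h,(8,180,150),(18,255,255))
def big(m):
    c,_=cv2.findContours(m,cv2.RETR_EXTERNAL,cv2.CHAIN_APPROX_NONE);return max(c,key=cv2.contourArea)
E
python3 - <<'E'
from h import *
z=np.load('pics/top0.npz');p=z['p']
g=green(p);g[:, :318]=0
c=big(g);r=cv2.minAreaRect(c);print(r)
w=ray('top',c[:,0,:],.014);
rr=cv2.minAreaRect((w[:,:2]*1000).astype(np.float32));print(rr, w.min(0),w.max(0))
ys=np.round(w[:,1],3)
for a in np.arange(-.34,-.1,.02):
    s=w[abs(w[:,1]-a)<.01]
    if len(s):print(round(a,2),s[:,0].min(),s[:,0].max())
o=big(orange(p));r=cv2.minAreaRect(o);b=cv2.boxPoints(r);wo=ray('top',b,.134);print(b,wo[:,:2],wo[:,:2].mean(0),cv2.minAreaRect((wo[:,:2]*1000).astype(np.float32)))
crop=cv2.resize(p[140:260,210:390],None,fx=4.4,fy=4.4,interpolation=cv2.INTER_CUBIC);cv2.imwrite('pics/crop0.png',crop[:,:,::-1])
p=np.load('pics/side0.npz')['p'];crop=cv2.resize(p[140:260,200:350],None,fx=4.8,fy=4.8,interpolation=cv2.INTER_CUBIC);cv2.imwrite('pics/crop0s.png',crop[:,:,::-1])
E
```

```text
((341.4806823730469, 199.72549438476562), (14.470478057861328, 47.31021499633789), 88.56790161132812)
((546.2693481445312, -17.946250915527344), (29.437175750732422, 96.0127944946289), 1.4806253910064697) [ 0.53141922 -0.06566708  0.014     ] [0.56202442 0.02969235 0.014     ]
[[303.00003 158.00002]
 [304.20004 155.60002]
 [310.20004 158.60002]
 [309.00003 161.00002]] [[0.60475301 0.07040591]
 [0.60910325 0.06822152]
 [0.60366324 0.05769105]
 [0.59932239 0.05988126]] [0.60421047 0.06404994] ((604.2129516601562, 64.05140686035156), (11.896719932556152, 4.86760950088501), 62.70675277709961)
```

View pics/crop0.png

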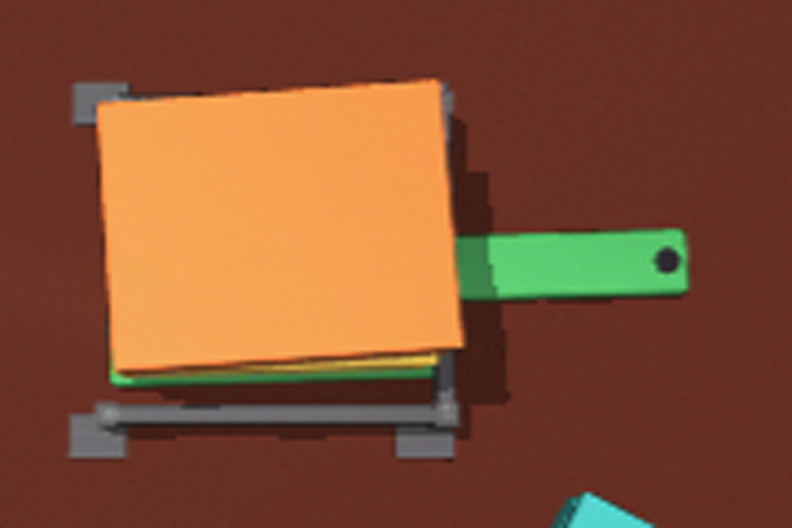

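View pics/crop0s.png

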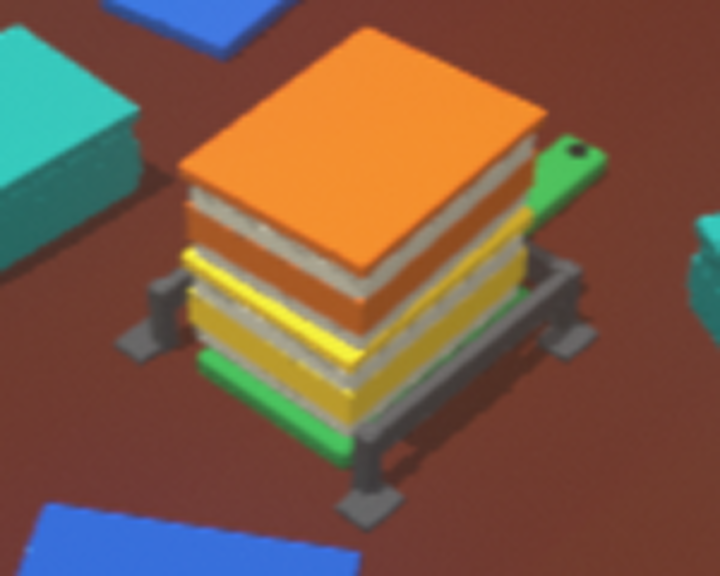

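```bash
python3 - <<'E'
from h import *
z=np.load('pics/top0.npz');p=z['p']
f=lambda x,y:(210+x/4.4,140+y/4.4)
print('near bar ends',ray('top',[f(108,412),f(447,412)],.042)[:,:2])
print('feet near outer',ray('top',[f(72,437),f(454,437)],.003)[:,:2], 'near/far foot edges',ray('top',[f(98,458),f(100,83)],.003)[:,:2])
b=[f(97,103),f(440,80),f(462,346),f(113,370)]
w=ray('top',b,.134)[:,:2];print('upper lid',w,w.mean(0))
g=green(p);g[:, :318]=0;w=ray('top',big(g)[:,0,:],.014)
for a in np.arange(-.06,.03,.015):
    s=w[abs(w[:,1]-a)<.006];
    print(round(a,3),s[:,0].min(),s[:,0].max())
print('teal',ray('top',[(344,253),(409,287)],.06)[:,:2],'blue',ray('top',[(326,97),(394,87)],.014)[:,:2])
E
python3 -m jog '[[[0.03,0.054,0],[0,0,0.119],100],[[0.03,0.054,0],[0,0,0.119],100],[[0.03,0.054,0],[0,0,0.119],100],[[0.03,0.054,0],[0,0,0.119],100],[[0.03,0.054,0],[0,0,0.119],100]]'
```

```text
near bar ends [[0.47612142 0.19577673]
 [0.47634041 0.04674021]]
feet near outer [[0.46679887 0.21447817]
 [0.46707861 0.03918659]] near/far foot edges [[0.45723165 0.20243105]
 [0.63314568 0.20322444]]
upper lid [[0.59499009 0.19600978]
 [0.60442053 0.05803242]
 [0.49717809 0.05110907]
 [0.48754365 0.18863117]] [0.54603309 0.12344561]
-0.06 0.5335182086218159 0.5620244218191941
-0.045 0.5335062964470585 0.5599720200492915
-0.03 0.5334926779318432 0.5599642449068228
-0.015 0.5314542006761388 0.5599553560130577
0.0 0.5314402122483655 0.5599475755901228
0.015 0.5314279682365963 0.5578937380720745
teal [[ 0.4391439  -0.01138743]
 [ 0.37686215 -0.13004537]] blue [[ 0.76292425  0.00861497]
 [ 0.78457595 -0.13412684]]
clock: 0.72
position: [0.3952, -0.301, 0.2469]
ee_rot: [0.875, 0.485, -0.002, -0.001]
ft_force: [0.9, -0.7, -0.4]
grip_width: 1.0
```

Fence origin is about (0.546, 0.122) with its −x along world −y. Handle centre is x≈0.547 at y=−0.035, and its width (28–29 mm) checks.

```bash
python3 -m jog '[[[0.03,0.053,0],[0,0,0.117],100],[[0.03,0.053,0],[0,0,0.117],100],[[0.03,0.053,-0.02],[0,0,0.117],70],[[0.03,0.053,-0.03],[0,0,0.117],70],[[0.03,0.053,-0.03],[0,0,0.117],70]]'
```

```text
clock: 1.35
position: [0.5408, -0.0418, 0.1739]
ee_rot: [0.691, 0.723, -0.001, 0.002]
ft_force: [0.8, 0.0, -0.2]
grip_width: 0.7
```

```bash
python3 -m jog '[[[0.006,0.004,-0.04],[0,0,-0.02],70],[[0,0,-0.04],[0,0,0],70],[[0,0,-0.025],[0,0,0],70],[[0,0,0],[0,0,0],70]]'
python3 - <<'E'
from h import *
o=sensors.get_obs();print(o['position'],o['ee_rot'],o['ft_force'])
for n in ['wrist','side']:
    p,d=cams.camera(n);cv2.imwrite(f'pics/{n}1.png',p[:,:,::-1])
E
```

```text
clock: 1.85
position: [0.5461, -0.0311, 0.063]
ee_rot: [0.694, 0.72, -0.001, -0.001]
ft_force: [0.0, -0.3, 0.7]
grip_width: 0.701
[ 0.54607852 -0.03112716  0.06302424] [ 0.69440363  0.7195835  -0.00128986 -0.00123158] [ 0.03342467 -0.33145521  0.67760876]
```

View pics/wrist1.png

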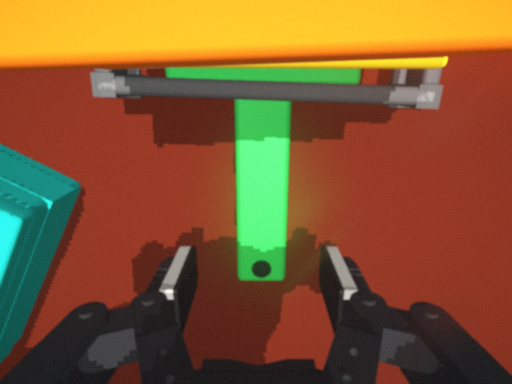

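View pics/side1.png

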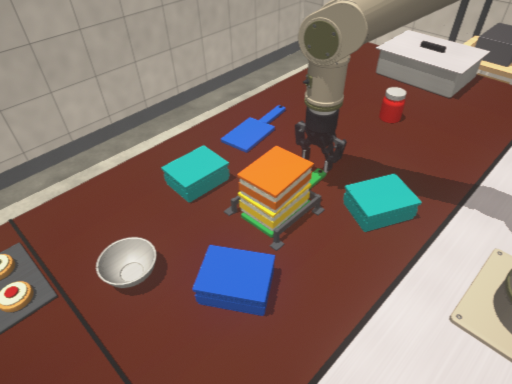

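The wrist view shows the handle (237–288, 100–280) centred between the pads at (180,270) and (338,270). It is aligned, and the bar is visible at row 90. I'll descend and grip.

```bash
python3 -m jog '[[[0.001,-0.003,-0.025],[0,0,0],70],[[0,0,-0.015],[0,0,0],70],[[0,0,0],[0,0,0],30],[[0,0,0],[0,0,0],20],[[0,0,0],[0,0,0],10]]' 60
python3 -m jog '[[[0,0,0],[0,0,0],5],[[0,0,0],[0,0,0],5],[[0,0,0],[0,0,0],5]]' 60
```

```text
clock: 2.58
position: [0.5519, -0.0349, 0.0306]
ee_rot: [0.695, 0.719, 0.002, 0.004]
ft_force: [-1.9, 0.2, -2.5]
grip_width: 0.313
clock: 2.95
position: [0.5519, -0.0349, 0.0309]
ee_rot: [0.695, 0.719, 0.002, 0.004]
ft_force: [-0.8, 0.0, -3.0]
grip_width: 0.317
```

Gripped, but z=0.031 is too high because the descent lagged. I'll reopen, go lower and re-grip.

```bash
python3 -m jog '[[[0,0,0],[0,0,0],60],[[0,0,0],[0,0,0],60],[[-0.004,0,-0.007],[0,0,0],60],[[0,0,-0.003],[0,0,0],60],[[0,0,0],[0,0,0],60]]' 60
python3 - <<'E'
from h import *
p,d=cams.camera('wrist');cv2.imwrite('pics/wrist2.png',p[:,:,::-1])
E
```

```text
clock: 3.58
position: [0.5485, -0.0347, 0.0209]
ee_rot: [0.695, 0.719, 0.003, 0.004]
ft_force: [-0.2, 0.3, -0.4]
grip_width: 0.599
```

View pics/wrist2.png

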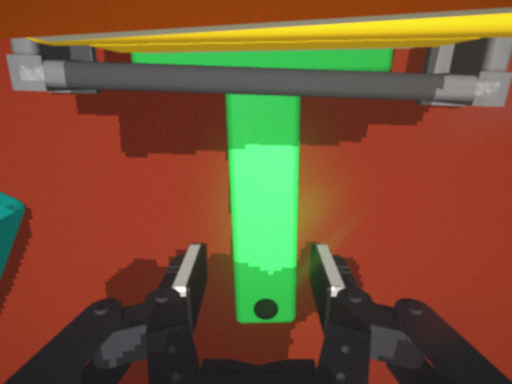

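The handle (235–296) lies between the pads (205 and 313), straddled at the right height.

```bash
python3 -m jog '[[[0,0,0],[0,0,0],20],[[0,0,0],[0,0,0],5],[[0,0,0],[0,0,0],5],[[0,0,0],[0,0,0],5]]' 60
```

```text
clock: 4.12
position: [0.5493, -0.0347, 0.0216]
ee_rot: [0.695, 0.719, 0.003, 0.005]
ft_force: [-0.0, -0.3, 0.6]
grip_width: 0.338
```

```bash
python3 -m jog '[[[0,-0.008,0],[0,0,0],5],[[0,-0.008,0],[0,0,0],5],[[0,-0.01,0],[0,0,0],5],[[0,-0.01,0],[0,0,0],5],[[0,-0.01,0],[0,0,0],5]]' 60
python3 - <<'E'
from h import *
p,d=cams.camera('top');cv2.imwrite('pics/top3.png',p[:,:,::-1])
p,d=cams.camera('side');cv2.imwrite('pics/side3.png',p[120:280,180:380,::-1].repeat(3,0).repeat(3,1))
E
```

```text
clock: 4.75
position: [0.5499, -0.0681, 0.0216]
ee_rot: [0.691, 0.723, 0.009, 0.0]
ft_force: [0.6, 11.3, 1.1]
grip_width: 0.329
```

View pics/top3.png

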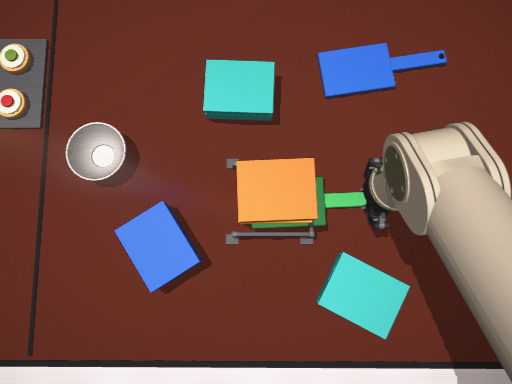

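View pics/side3.png

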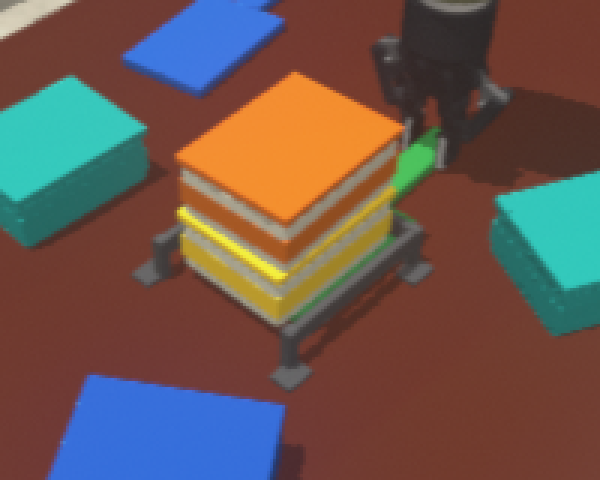

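The board is following: the blade edge is out to col 325, and the tubs are held at the bar with the stack upright. The pull is about 11 N. I'll continue.

```bash
python3 -m jog '[[[0,-0.011,0],[0,0,0],5],[[0,-0.011,0],[0,0,0],5],[[0,-0.011,0],[0,0,0],5],[[0,-0.011,0],[0,0,0],5],[[0,-0.011,0],[0,0,0],5]]' 60
python3 -m jog '[[[0,-0.011,0],[0,0,0],5],[[0,-0.011,0],[0,0,0],5],[[0,-0.011,0],[0,0,0],5],[[0,-0.011,0],[0,0,0],5]]' 60
python3 - <<'E'
from h import *
p,d=cams.camera('top');cv2.imwrite('pics/top4.png',p[:,:,::-1])
p,d=cams.camera('side');cv2.imwrite('pics/side4.png',p[120:280,180:380,::-1].repeat(3,0).repeat(3,1))
E
```

```text
clock: 5.48
position: [0.5506, -0.1071, 0.0216]
ee_rot: [0.686, 0.727, 0.016, -0.007]
ft_force: [1.1, 14.7, 1.1]
grip_width: 0.332
clock: 5.98
position: [0.5517, -0.1311, 0.0216]
ee_rot: [0.68, 0.733, 0.025, -0.015]
ft_force: [-0.2, 19.9, 1.8]
grip_width: 0.33
```

View pics/top4.png

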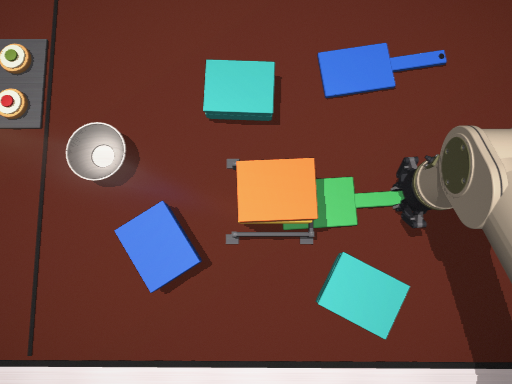

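View pics/side4.png

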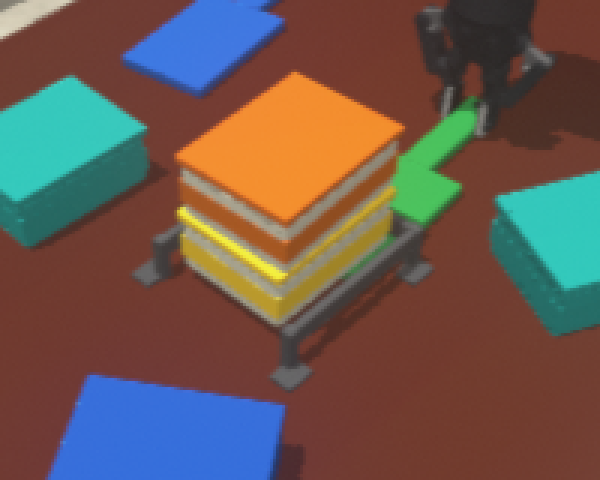

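Stack still upright. The tool is tilting slightly (3°) from drag, so I'll add a small counter-turn and keep drawing. About 120 mm remains.

```bash
python3 -m jog '[[[0,-0.012,0],[-0.008,0,0],5],[[0,-0.012,0],[-0.008,0,0],5],[[0,-0.012,0],[-0.008,0,0],5],[[0,-0.012,0],[-0.008,0,0],5],[[0,-0.012,0],[-0.008,0,0],5]]' 70
python3 -m jog '[[[0,-0.012,0],[-0.006,0,0],5],[[0,-0.012,0],[-0.006,0,0],5],[[0,-0.012,0],[-0.006,0,0],5]]' 70
python3 - <<'E'
from h import *
p,d=cams.camera('top');cv2.imwrite('pics/top5.png',p[:,:,::-1])
p,d=cams.camera('side');cv2.imwrite('pics/side5.png',p[120:280,180:380,::-1].repeat(3,0).repeat(3,1))
E
```

```text
clock: 6.7
position: [0.5537, -0.1718, 0.0217]
ee_rot: [0.674, 0.739, 0.018, -0.008]
ft_force: [0.7, 5.4, 1.8]
grip_width: 0.326
clock: 7.08
position: [0.5539, -0.2077, 0.0217]
ee_rot: [0.673, 0.739, 0.011, -0.003]
ft_force: [0.1, 3.5, 1.9]
grip_width: 0.33
```

View pics/top5.png

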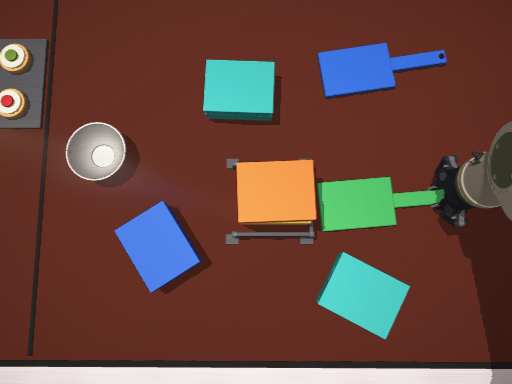

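View pics/side5.png

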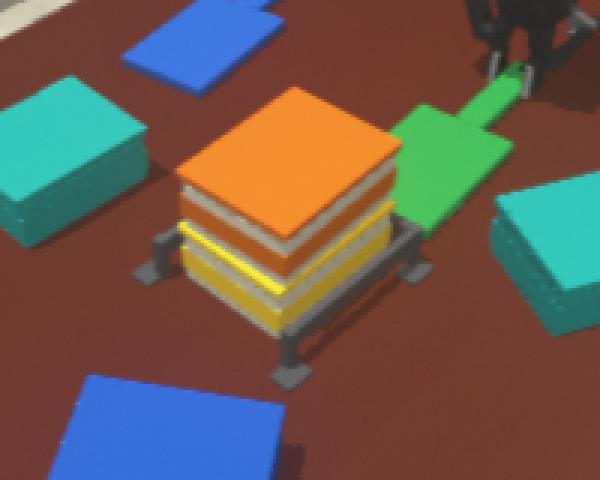

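The tubs have dropped to the counter, still stacked, and the board is just past the bar (blade cols 319–396). I'll draw 30 mm more, then release.

```bash
python3 -m jog '[[[0,-0.014,0],[0,0,0],5],[[0,-0.014,0],[0,0,0],5],[[0,-0.008,0],[0,0,0],5],[[0,0,0],[0,0,0],5]]' 70
python3 -m jog '[[[0,0,0],[0,0,0],40],[[0,0,0],[0,0,0],60],[[0,0,0],[0,0,0],65],[[0,0,0],[0,0,0],65]]' 40
```

```text
clock: 7.68
position: [0.5535, -0.2484, 0.0217]
ee_rot: [0.674, 0.738, 0.011, -0.002]
ft_force: [0.1, -0.6, 2.1]
grip_width: 0.329
clock: 8.18
position: [0.5528, -0.2487, 0.0212]
ee_rot: [0.674, 0.738, 0.01, -0.002]
ft_force: [-0.8, -0.9, -0.4]
grip_width: 0.652
```

```bash
python3 -m jog '[[[0,0,0.015],[0,0,0],65],[[0,0,0.03],[0,0,0],65],[[0,-0.02,0.05],[0,0,0],65],[[0,-0.04,0.04],[0,0,0],65],[[0,-0.04,0.03],[0,0,0],65]]'
python3 - <<'E'
from h import *
p,d=cams.camera('top');cv2.imwrite('pics/top6.png',p[:,:,::-1])
ps,ds=cams.camera('side');cv2.imwrite('pics/side6.png',ps[120:280,180:380,::-1].repeat(3,0).repeat(3,1))
c=big(green(p));w=ray('top',c[:,0,:],.014);print('board',w.min(0),w.max(0))
m=cams.camera_model('top');K=m['intrinsics'];V=m['view']
g=cv2.erode(green(p),np.ones((5,5)));
def pts(mask):
    v,u=np.nonzero(mask&(d>0)) if mask.dtype==bool else np.nonzero((mask>0)&(d>0));z=d[v,u]
    P=np.c_[(u-K[0,2])/K[0,0]*z,(v-K[1,2])/K[1,1]*z,z];return (P-V[:3,3])@V[:3,:3]
P=pts(g);print('board z pct',np.percentile(P[:,2],[2,50,98]))
lid=np.zeros(g.shape,np.uint8);lid[165:216,242:310]=255
P=pts(lid);A=np.c_[P[:,:2],np.ones(len(P))];print('lid plane',np.linalg.lstsq(A,P[:,2],rcond=None)[0],np.percentile(P[:,2],[2,50,98]))
E
```

```text
clock: 8.8
position: [0.5525, -0.3456, 0.1941]
ee_rot: [0.671, 0.741, 0.011, -0.004]
ft_force: [1.3, 0.4, -0.5]
grip_width: 0.65
board [ 0.48523139 -0.27844161  0.014     ] [ 0.59287741 -0.01130218  0.014     ]
board z pct [0.01080563 0.01392149 0.017029  ]
lid plane [ 0.00071439 -0.00063209  0.11954204] [0.11706517 0.11983354 0.12264516]
```

View pics/top6.png

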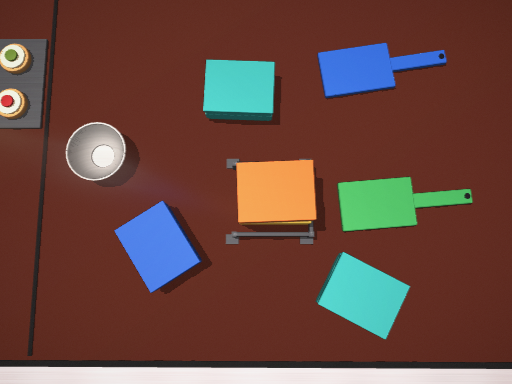

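View pics/side6.png

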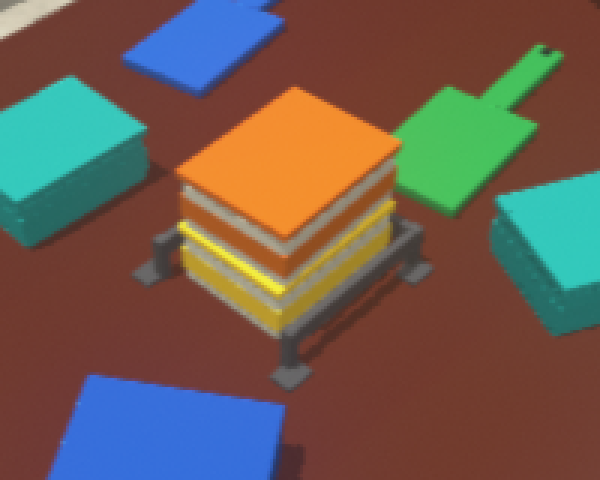

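```bash
python3 -m jog '[[[0,0,0],[0,0,0],65],[[0,0,0],[0,0,0],65],[[0,0,0],[0,0,0],65]]'
python3 - <<'E'
from h import *
print('upper lid',ray('top',[(236.5,163.5),(313,160.5),(316,219),(239,223)],.12)[:,:2].mean(0))
f=lambda x,y:(180+x/3,120+y/3)
print('side: upper lid L/front/R',ray('side',[f(177,172),f(285,238),f(402,145)],.12)[:,:2]);print('lower lid',ray('side',[f(178,225),f(281,293),f(396,205)],.06)[:,:2])
manip.hand_in()
E
```

```text
clock: 9.28
position: [0.5524, -0.3482, 0.1958]
ee_rot: [0.673, 0.74, 0.011, -0.001]
ft_force: [-0.9, -0.3, 0.4]
grip_width: 0.649
upper lid [0.54739554 0.11778659]
side: upper lid L/front/R [[0.59594678 0.19321224]
 [0.48965653 0.18999416]
 [0.49373708 0.05369519]]
lower lid [[0.60182964 0.19083045]
 [0.4935632  0.18878472]
 [0.49208724 0.05511723]]
the job is handed in; nothing more can be done
```

I gripped the green board by its handle, drew it about 215 mm straight out under the front bar, released it and backed the arm off. The job was handed in at 9.3 s; no verdict is reported.

**Last checks:**
- **Board:** it lies flat, with its top at 14 mm. Its origin is about 0.21 m in front of the fence's origin, and its back edge is about 58 mm clear of the bar.
- **Tubs:** the upper lid is level at 120 mm, so both tubs are down on the counter, one on the other. The lids line up within about 6 mm, and the stack is about 5 mm from the fence's origin.
- **Robot:** it touched nothing at hand-in, and the pull on the wrist read at most about 20 N at the end of a move call.

**What went wrong on the way:** the first grip was about 9 mm too high because the descent lagged, so I reopened, went lower and gripped again. The tool also tilted about 3° while pulling, which I partly corrected. No final check disagreed.

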